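Quarter-turn a drilled blank round the corner post and seat it in the drilling jig

TASK

The next corner of the square wooden blank is to be drilled. Keeping it flat on the jig board, push it against the upright steel post so that it swings a quarter turn counter-clockwise (seen from above) round the post and its red edge, which now faces the blue end stop, comes to face the aluminium fence. Then slide it home against the blue stop and press it there with about 10 N for a moment, and after that press it flush against the aluminium fence with about 10 N for a moment; never push harder than 20 N, leave everything else alone, and leave the blank seated in the corner.

Things in the scene. Friction and masses are not known exactly. Their poses are not given: they have to be found in the camera images.
- blank: Loose square wooden blank, 100 x 100 x 25 mm, about 0.2 kg (varies), lying on the jig board, too wide to grip. Origin: centre of its underside, z up. Its own -y side is the red edge; a black drilled hole is seen at +30,+30 mm. It starts at x -42..-18, y 205..265 mm in the nest frame, axes within 0.15 rad of the nest's, so that the red edge faces the blue stop.
- red_edge (a point): Middle of the blank's red side face, at (0, -50, +12.5) mm in the blank's frame.
- nest (a point): Inside corner of the jig, on its board's top (12 mm over the table), where fence and stop faces meet. Fixed, placed anew each time, yaw within 0.2 rad. x points away from the robot, square to the fence; y runs along the fence, away from the stop. Smooth waxed plywood board (friction about 0.3) spans x -205..85, y -55..345 mm. The seated blank's centre is at (-50, 50) mm, its red edge along x = 0.
- post: Fixed round steel post, 16 mm diameter, 45 mm high, at (10, 133) mm in the nest frame, its near side 2 mm behind the line of the fence face. Origin: centre of its foot, on the board. A blank pushed towards -y meets it with the +x end of its red edge; pushing on, on the -x half of the side away from the red edge, turns the blank counter-clockwise.
- screw_jar: Bystander: small glass jar with steel lid, 36 mm diameter, 50 mm high, standing on the board behind the fence (loose). Origin: centre of its underside.
- offcut: Bystander: dark wooden offcut, 45 x 60 x 18 mm, lying loose on the board at its near edge, centre at x -175, y 5..25 mm in the nest frame, long side along y. Origin: centre of its underside.
- drill: Bystander: teal cordless drill standing on its battery, 120 x 75 mm foot, 190 mm high, to the right of the jig. Origin: centre of its underside.
- battery: Bystander: black battery pack 110 x 70 x 58 mm, to the left of the jig. Origin: centre of its underside.
- tape_measure: Bystander: yellow tape measure 70 x 40 x 65 mm, to the left of the jig. Origin: centre of its underside.
- glue: Bystander: white glue bottle, 56 mm diameter, 150 mm high, left of the jig. Origin: centre of its underside.
- hammer: Bystander: hammer lying on the table to the right of the jig. Origin: on its underside.
- fence: Rigid aluminium fence: x 0..20, y -20..115 mm in the nest frame, 30 mm high above the board, inner face at x = 0. Origin at the nest point, axes as the nest's.
- stop: Rigid blue end stop: x -110..0, y -20..0 mm in the nest frame, 30 mm high above the board, inner face at y = 0. Origin at the nest point, axes as the nest's.
Mind the look-alikes: they are no part of the job. What is shaped like the blank but purple or yellow is not meant.

How it is judged:
On the way, in this order (a step that is already met when the one before it is completed fails the run):
1. the blank is part-way through its turn (about 25 to 65 degrees) while touching the post (angle between the x axis of blank and the x axis of nest, either way round between 0.43 and 1.13 rad and contact force between blank and post above 0.1 N), for 0.02 s.
2. with the red edge turned to the fence, the blank is pressed against the blue stop with more than 4 N (and less than 4 N on the fence) (angle between the x axis of blank and the y axis of nest, either way round below 0.06 rad and x of red_edge in the frame of nest above -0.02 m and contact force between blank and stop above 4 N and contact force between blank and fence below 4 N), for 0.2 s.
3. the blank is pressed against the aluminium fence with more than 4 N (angle between the x axis of blank and the y axis of nest, either way round below 0.06 rad and x of red_edge in the frame of nest above -0.02 m and contact force between blank and fence above 4 N), for 0.2 s.
At the end, for the whole second after the job is handed in: The blank lies flat and still on the board in the corner of fence and stop, each gap at most 2.5 mm at its middle, square to the fence within 0.03 rad, its red edge along the aluminium fence (x of blank in the frame of nest between -0.0525 and -0.048 m and y of blank in the frame of nest between 0.048 and 0.0525 m and z of blank in the frame of nest below 0.003 m and angle between the x axis of blank and the y axis of nest, either way round below 0.03 rad and x of red_edge in the frame of nest above -0.004 m and angle between blank's own z axis and vertical below 0.03 rad and linear speed of blank below 0.01 m/s); the robot touches nothing.
It fails at once if the blank is pushed with more than 20 N (contact force between blank and the fingers above 20 N or contact force between blank and the arm above 20 N).
It fails at once if the blank is lifted or tipped off the board (z of blank in the frame of nest above 0.008 m or angle between blank's own z axis and vertical above 0.12 rad).
It fails at once if the robot bears on the jig's fence, stop or post with more than 20 N (contact force between any of the fingers, the arm and fence above 20 N or contact force between any of the fingers, the arm and stop above 20 N or contact force between any of the fingers, the arm and post above 20 N).
It fails at once if a bystander is moved more than 10 mm (distance of any of screw_jar, offcut, drill, battery, tape_measure, glue, hammer from where it was at the start of the episode above 0.01 m).
It also fails if it takes over 72 s, if anything falls off the work surface, if the arm or the gripper's body presses on something with over 40 N, if the wrist force passes 120 N, or if a joint passes its speed limit or range.

ROBOT

A 7-joint arm with a two-finger parallel gripper is mounted at the origin on the work surface. World frame = base frame: x ahead of the robot, y to its left, z up, the work surface at z = 0. Lengths are in m, angles in rad, forces in N, time in s.
With the tool pointing down it reaches from about 0.4 to 0.9 m from the base axis. Payload 5.6 kg.
Tool frame: the origin (TCP) lies midway between the tips of the shut fingers; the grasp point (between the pads) lies 19 mm behind it; z points along the fingers, y is the line along which they close (so a half turn about z gives the same grasp; the last joint's range is limited). The gripper opens to 92 mm and grips with 3 to 60 N. Pads are 20 mm wide; open, the fingers measure 128 mm over their backs; the gripper's body (75 mm by 189 mm) begins 69 mm behind the grasp point.
Start: joints at [-1.191, 0.468, -0.012, 1.603, 0.006, 1.071, -0.056], TCP at [0.267, 0.593, 0.215] pointing down, gripper open.
Joint ranges: [-2.53, 2.53], [-0.31, 2.02], [-1.57, 1.55], [0.28, 2.44], [-1.29, 4.43], [0.15, 1.84], [-2.92, 2.92]. Speed limits (rad/s): [2.57, 2.57, 3.14, 3.14, 3.14, 3.14, 3.14].

INTERFACE

Orientations are given as a 3x3 rotation matrix whose columns are the frame's x, y, z axes.
In Python, from station import env, effector, solver, viewer, workorder, search_frame, tip_of gives the robot as it stands. Calls block until the motion is done:
- env.reach(position, orientation): joint-space move of the TCP to a pose.
- env.movel(position, frame=None, rate=0.15): straight line of the TCP; frame=None keeps the orientation; rate is the mean speed in m/s.
- env.goto_joints(angles): joint-space move.
- effector.release() and effector.grasp(squeeze=None): open the fingers fully, or close them until they stop; squeeze is the grip in N (None keeps the last).
- env.pause(seconds).
- solver.inverse_kinematics(position, orientation): joint angles nearest the present ones, or None.
- env.sense(): the state.
- viewer.read_camera(name): name is "scene" or "top" or "wrist"; returns (picture, depth): 480x640x3 uint8, red, green, blue; 480x640 float32, m along the optical axis (not along the pixel's ray), 0 where there is no reading.
- viewer.camera_info(name): a dict with "intrinsics" (3x3 intrinsics, pixels), "eye" and "rotation" of the camera in the world; the wrist camera has in their place "T_tool_cam" (4x4, takes a point from camera to tool coordinates, whose origin is the TCP and whose axes are the flange's). Camera axes: x right, y up, looking along -z (the intrinsics and any distortion apply to the point x, -y, -z); pixel columns grow to the right and rows downward; lengths in m; the calibration is good to about 2 mm. A picture is of the moment at which its call begins: read the wrist's pose just before it. camera_info takes no time and is no camera call.
A pose or a line that the arm cannot do raises env.PlanningError and nothing moves.
- workorder.finish_job(): hands the job in; it is judged then, once.
Trained networks look in the newest picture that a camera, given by its name, has taken for a name from the list of things; names that differ only in an ending like _2 or _b are one class to them, and where a whole thing is asked for, a point or a joint stands for the part that bears it (a point fixed in the world has none). Each returns a list of dicts, best first, with "score" (0 to 1); they miss things now and then, are a little off and sometimes report something else, mostly with a low value. They report only what shows in the picture. A call takes as long as a camera call. They do not tell look-alikes from the thing itself.
- search_frame(camera, name): "at" ([x, y, z] in m, in world coordinates, good to about 4 mm: the middle of the surface that is visible of it).
- tip_of(camera, name): "at" ([x, y, z] in m, in world coordinates, good to about 4 mm: a listed point, or the origin of a listed thing).
The state is a dict: "t": time; "joint_positions": joint angles; "joint_velocities": joint speeds; "tau": joint torques, N m; "ee_pos": TCP position; "tcp_rot": TCP orientation; "wrist_force": force on the tool from outside, world axes, zero at the start; "moment": the same for the moment, N m; "gripper_width": finger opening in m; "grasp_force": force on a finger pad.
Only numpy, scipy, OpenCV 4.12 (cv2) and the standard library are available. Lean on these libraries where they do the work, as an engineer would, in place of code of your own. Each camera call takes 0.05 s, during which the arm holds its last target. There are 200 camera calls.

## Working session

There is one attempt and no reset: what is moved stays moved. The work goes in short steps, each a Python script; the robot and the scene stay as the last script left them, time stands still between calls to the robot, and variables do not carry over. Pictures are saved under pics/ and viewed, at most 10 in all, crops included, and the job is handed in when it is done.

```bash
ls; mkdir -p pics
python3 - <<'E'
from station import *
import cv2,numpy as np
s=env.sense(); print(s['t'],s['ee_pos'],s['tcp_rot'],s['gripper_width'])
for c in ['scene','top']:
    p,d=viewer.read_camera(c); cv2.imwrite(f'pics/{c}0.png',p[:,:,::-1]); i=viewer.camera_info(c); print(c,i['eye'],i['rotation'],i['intrinsics'],[k for k in i])
    for n in ['blank','red_edge','nest','post','offcut','screw_jar','fence','stop','drill','glue','hammer','battery','tape_measure']:
        print(n,[(np.round(r['at'],3),round(r['score'],2)) for r in tip_of(c,n)[:3]])
E
```

```text
pics
0.0 [0.2665606  0.59220051 0.21366665] [[-9.11899762e-01  4.10412588e-01 -5.75472110e-04]
 [ 4.10412967e-01  9.11898317e-01 -1.62998296e-03]
 [-1.44193478e-04 -1.72256229e-03 -9.99998506e-01]] 0.09209216717728728
scene [ 1.5521686  -0.8524061   0.88461312] [[ 0.70117699 -0.36573623  0.61203582]
 [ 0.71272119  0.38299291 -0.58766057]
 [-0.01947662  0.84826496  0.52921377]] [[593.31708392   0.         330.53224532]
 [  0.         593.31708392 239.57000019]
 [  0.           0.           1.        ]] ['intrinsics', 'eye', 'rotation']
blank [(array([ 0.823,  0.11 , -0.003]), 0.73), (array([0.598, 0.126, 0.012]), 0.64), (array([ 0.823, -0.075, -0.003]), 0.63)]
red_edge [(array([0.87 , 0.094, 0.011]), 0.91), (array([ 0.79 , -0.114,  0.013]), 0.76), (array([0.588, 0.076, 0.026]), 0.7)]
nest [(array([ 0.611, -0.092,  0.012]), 0.97)]
post [(array([0.627, 0.039, 0.012]), 0.57)]
offcut [(array([ 0.434, -0.063,  0.009]), 0.91)]
screw_jar [(array([ 0.67 , -0.087,  0.016]), 0.63)]
fence [(array([ 0.612, -0.09 ,  0.015]), 0.6)]
stop [(array([ 0.608, -0.095,  0.01 ]), 0.56)]
drill [(array([ 0.43
[... 982 characters left out ...]
013]), 0.62), (array([ 0.436, -0.472, -0.002]), 0.38)]
post [(array([0.587, 0.076, 0.025]), 0.67), (array([0.628, 0.036, 0.008]), 0.63)]
offcut [(array([ 0.67 , -0.091,  0.01 ]), 0.29)]
screw_jar [(array([ 0.672, -0.088,  0.01 ]), 0.59)]
fence [(array([ 0.615, -0.094,  0.016]), 0.88), (array([ 0.439, -0.47 , -0.003]), 0.62)]
stop [(array([ 0.603, -0.095,  0.012]), 0.71), (array([ 0.609, -0.093,  0.01 ]), 0.59)]
drill [(array([ 0.436, -0.471, -0.001]), 0.64)]
glue [(array([0.504, 0.536, 0.002]), 0.67)]
hammer [(array([ 0.691, -0.38 , -0.003]), 0.73)]
battery [(array([ 0.69 , -0.378, -0.002]), 0.3)]
tape_measure [(array([ 0.606,  0.433, -0.001]), 0.65), (array([ 0.44 , -0.473, -0.002]), 0.57)]
```

View pics/top0.png

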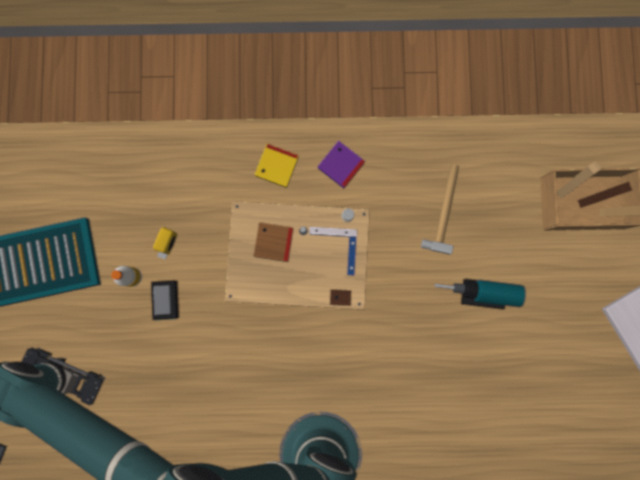

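View pics/scene0.png

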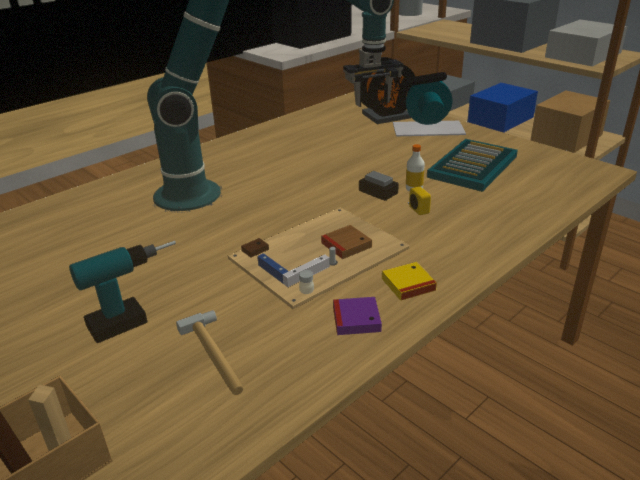

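The brown blank is at top pixel (274,241), post at (303,231), fence at (331,232), stop at (351,256), jar at (348,214) and offcut at (341,297). Yellow and purple are the look-alikes. Next I hover over the jig and measure with the wrist camera.

```bash
cat > h.py <<'E'
from station import *
import cv2,numpy as np
def rot(f): c,s=np.cos(f),np.sin(f); return np.array([[c,s,0],[s,-c,0],[0,0,-1.]])
def cam(name):
    s=env.sense(); p,d=viewer.read_camera(name); i=viewer.camera_info(name)
    if name=='wrist':
        T=np.eye(4);T[:3,:3]=s['tcp_rot'];T[:3,3]=s['ee_pos'];T=T@np.array(i['T_tool_cam']); R,e=T[:3,:3],T[:3,3]
    else: R,e=np.array(i['rotation']),np.array(i['eye'])
    return p,d,np.array(i['intrinsics']),R,e
def onplane(uv,z,K,R,e):
    uv=np.atleast_2d(uv).astype(float)
    r=np.c_[(uv[:,0]-K[0,2])/K[0,0],-(uv[:,1]-K[1,2])/K[1,1],-np.ones(len(uv))]@R.T
    return e+r*((z-e[2])/r[:,2])[:,None]
E
python3 - <<'E'
from h import *
print({k:v for k,v in viewer.camera_info('wrist').items()})
env.reach([0.53,0.06,0.36],rot(np.pi/2-.058))
s=env.sense(); print(s['t'],s['ee_pos'],s['joint_positions'],s['wrist_force'])
p,d,K,R,e=cam('wrist'); cv2.imwrite('pics/w1.png',p[:,:,::-1]); np.savez('w1.npz',p=p,d=d,K=K,R=R,e=e)
for n in ['blank','red_edge','nest','post','offcut','screw_jar']:
    print(n,[(np.round(r['at'],3),round(r['score'],2)) for r in tip_of('wrist',n)[:3]])
E
```

```text
{'intrinsics': array([[410.19893155,   0.        , 323.35032828],
       [  0.        , 410.19893155, 237.06625395],
       [  0.        ,   0.        ,   1.        ]]), 'T_tool_cam': array([[ 7.41429425e-05,  9.63011858e-01,  2.69459005e-01,
         7.64115054e-02],
       [ 9.99999570e-01, -3.20372419e-04,  8.69815163e-04,
        -3.33325027e-04],
       [ 9.23969550e-04,  2.69458825e-01, -9.63011468e-01,
        -1.69027993e-01],
       [ 0.00000000e+00,  0.00000000e+00,  0.00000000e+00,
         1.00000000e+00]])}
3.5917 [0.52988782 0.06149604 0.35953025] [-0.66027547  0.14691533  0.54974224  1.72909035 -0.07961428  1.28863173
 -0.14842377] [ 0.37540886 -0.15969216 -0.24469481]
blank [(array([0.597, 0.125, 0.009]), 0.89), (array([ 0.822,  0.112, -0.   ]), 0.88), (array([ 0.819, -0.072,  0.002]), 0.57)]
red_edge [(array([0.871, 0.097, 0.013]), 0.93), (array([ 0.793, -0.11 ,  0.013]), 0.81), (array([0.588, 0.077, 0.022]), 0.75)]
nest [(array([ 0.611, -0.092,  0.013]), 0.87)]
post [(array([0.625, 0.038, 0.014]), 0.73)]
offcut [(array([ 0.433, -0.066,  0.011]), 0.64)]
screw_jar [(array([ 0.673, -0.092,  0.01 ]), 0.44), (array([ 0.612, -0.096,  0.013]), 0.16)]
```

View pics/w1.png

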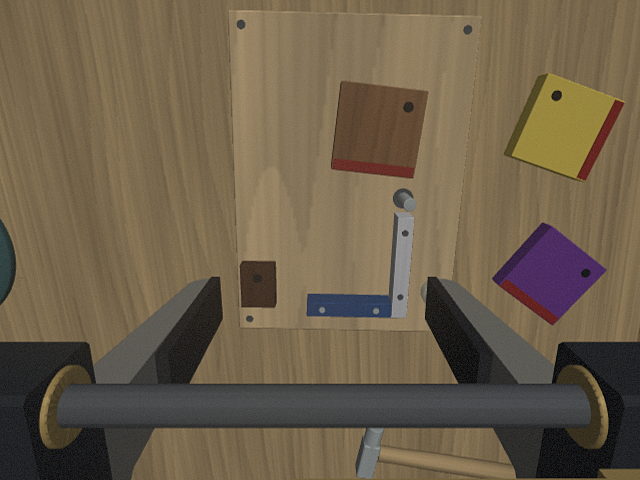

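The wrist view shows the blank at (380,130) with its red edge down. The post is at (403,198), the fence at (402,265), the stop at (350,305), and the look-alikes are to the right. I'll refine these with depth and geometry.

```bash
cat >> h.py <<'E'
def cloud(d,K,R,e):
    v,u=np.indices(d.shape); P=np.stack([(u-K[0,2])/K[0,0]*d,-(v-K[1,2])/K[1,1]*d,-d],-1)@R.T+e
    P[d<=0]=np.nan; return P
E
python3 - <<'E'
from h import *
w=np.load('w1.npz'); p,d,K,R,e=[w[k] for k in 'pdKRe']; P=cloud(d,K,R,e)
hsv=cv2.cvtColor(p,cv2.COLOR_RGB2HSV)
print('e',e)
for uv in [(280,150),(380,130),(350,305),(402,260),(402,198),(408,203),(258,285),(100,250),(372,170)]:
    print(uv,np.round(P[uv[1],uv[0]],4),hsv[uv[1],uv[0]])
z=P[...,2]; roi=np.zeros(z.shape,bool); roi[60:322,235:450]=1
for nm,m in [('blank',(z>.030)&(z<.048)&(np.indices(z.shape)[0]<180)&roi),('stop',(z>.036)&(hsv[...,0]>100)&(hsv[...,0]<130)&(hsv[...,1]>100)&roi),('fence',(z>.036)&(hsv[...,1]<60)&(np.indices(z.shape)[0]>211)&(np.indices(z.shape)[0]<318)&(np.indices(z.shape)[1]<418)&roi),('post',(z>.045)&(np.indices(z.shape)[0]>180)&(np.indices(z.shape)[0]<212)&(np.indices(z.shape)[1]>380)&roi)]:
    m=cv2.morphologyEx(m.astype(np.uint8),cv2.MORPH_OPEN,np.ones((2,2),np.uint8))
    q=P[m>0]; zz=np.median(q[:,2]); 
    v,u=np.nonzero(m); r=cv2.minAreaRect(np.c_[u,v].astype(np.float32)); b=cv2.boxPoints(r)
    zt={'blank':.037,'stop':.042,'fence':.042,'post':.057}[nm]
    print(nm,len(q),zz,np.round(b,1).tolist(),np.round(onplane(b,zt,K,R,e)[:,:2],4).tolist(), np.round(onplane([[u.mean(),v.mean()]],zt,K,R,e),4))
E
```

```text
e [0.5332353  0.13698647 0.52854079]
(280, 150) [0.478  0.1069 0.0106] [ 17  85 129]
(380, 130) [0.5987 0.1246 0.0356] [ 13 117 100]
(350, 305) [ 0.5552 -0.0916  0.0426] [109 115  91]
(402, 260) [ 0.6225 -0.0343  0.0418] [150   2 146]
(402, 198) [0.6236 0.0435 0.0374] [38 11 92]
(408, 203) [0.6273 0.0406 0.0553] [ 90   4 125]
(258, 285) [ 0.4368 -0.0627  0.0295] [ 16 108  66]
(100, 250) [ 0.2221 -0.0127 -0.0019] [ 18  93 113]
(372, 170) [0.5883 0.0789 0.0354] [  3 143 107]
blank 7612 nan [[331.1000061035156, 170.1999969482422], [341.8999938964844, 81.4000015258789], [428.70001220703125, 91.9000015258789], [417.8999938964844, 180.6999969482422]] [[0.5396, 0.0816], [0.5567, 0.18], [0.6543, 0.1634], [0.6428, 0.0633]] [[0.5975 0.1242 0.037 ]]
stop 1035 nan [[307.79998779296875, 316.20001220703125], [308.0, 301.70001220703125], [391.20001220703125, 303.1000061035156], [391.0, 317.6000061035156]] [[0.4997, -0.1048], [0.5013, -0.0843], [0.6084, -0.0922], [0.6079, -0.1127]] [[ 0.5568 -0.0988  0.042 ]]
fence 1710 nan [[319.70001220703125, 312.8999938964844], [328.20001220703125, 210.8000030517578], [415.1000061035156, 218.10000610351562], [406.6000061035156, 320.1000061035156]] [[0.5154, -0.1009], [0.5335, 0.0335], [0.6385, 0.0187], [0.6281, -0.1175]] [[ 0.6209 -0.0462  0.042 ]]
post 163 0.05599113701173458 [[400.5, 204.5], [409.5, 195.5], [419.5, 205.5], [410.5, 214.5]] [[0.6182, 0.0396], [0.6287, 0.0497], [0.6404, 0.0372], [0.6299, 0.027]] [[0.6291 0.0382 0.057 ]]
```

```bash
python3 -c "
import cv2;p=cv2.imread('pics/w1.png')[70:325,230:460];cv2.imwrite('pics/w1c.png',cv2.resize(p,None,fx=2.35,fy=2.35,interpolation=2))"
```

```text
(no output)
```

View pics/w1c.png

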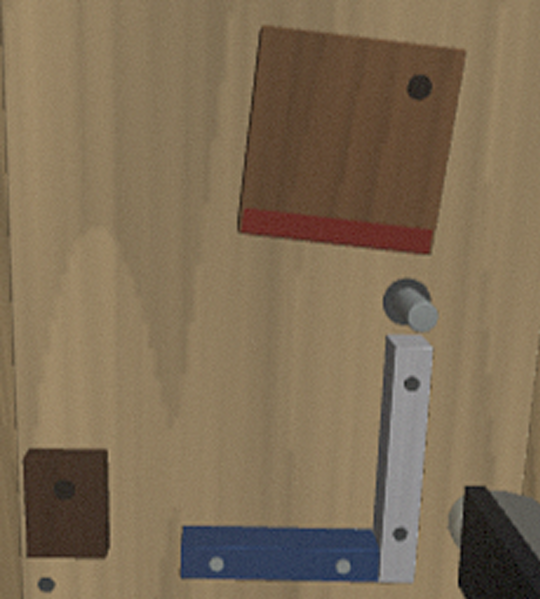

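Run:
```python
from h import *
w=np.load('w1.npz'); p,d,K,R,e=[w[k] for k in 'pdKRe']
f=lambda uv,z: onplane(np.array(uv)/2.35+[230,70],z,K,R,e)[:,:2]
def line(n,uv,z,a=90): 
    q=f(uv,z); dd=q[1]-q[0]; print(n,np.round(q,4).tolist(),'yaw',round(np.arctan2(dd[1],dd[0])-np.radians(a),4))
line('fence inner',[(381,580),(398,340)],.042); line('fence outer',[(413,580),(431,345)],.042)
line('stop inner',[(182,541),(380,546)],.042,0)
line('stop foot inner',[(182,526),(370,529)],.012,0)
print('post top',f([(424,317)],.057),'foot',f([(404,299)],.012))
line('board left',[(-5+10,100),(20,420)],.012,-90)
c=f([(262,27),(466,50),(432,253),(240,232)],.037);print(c,c.mean(0))
line('red',[(240,232),(432,253)],.037,0);line('far',[(262,27),(466,50)],.037,0)
line('l',[(240,232),(262,27)],.037);line('r',[(432,253),(466,50)],.037)
```

```text
fence inner [[0.6093, -0.1117], [0.6195, 0.024]] yaw -0.0746
fence outer [[0.6271, -0.1127], [0.6365, 0.0204]] yaw -0.0709
stop inner [[0.5007, -0.0822], [0.609, -0.0912]] yaw -0.0828
stop foot inner [[0.4994, -0.0863], [0.608, -0.0942]] yaw -0.0726
post top [[0.62979399 0.03850613]] foot [[0.62817076 0.03963242]]
board left [[0.4242, 0.1543], [0.4129, -0.0172]] yaw -0.0663
[[0.55618647 0.17991184]
 [0.65384017 0.1640959 ]
 [0.63789197 0.06725472]
 [0.54085294 0.08324683]] [0.59719289 0.12362732]
red [[0.5409, 0.0832], [0.6379, 0.0673]] yaw -0.1633
far [[0.5562, 0.1799], [0.6538, 0.1641]] yaw -0.1606
l [[0.5409, 0.0832], [0.5562, 0.1799]] yaw -0.1573
r [[0.6379, 0.0673], [0.6538, 0.1641]] yaw -0.1632
```

```bash
cat >> h.py <<'E'
YAW=-0.073; N=np.array([0.610,-0.093]); A=np.array([[np.cos(YAW),-np.sin(YAW)],[np.sin(YAW),np.cos(YAW)]])
w2n=lambda p:(np.asarray(p)[...,:2]-N)@A
n2w=lambda p:N+A@np.asarray(p,float)
POST=np.array([.010,.133]); Z=.022
def tool(nest_xy,psi,rate=.04,z=Z,how='l'):
    """psi = blank-side angle in nest: tool x = outward normal of pushed face"""
    P=np.r_[n2w(nest_xy),z]; F=rot(np.pi/2+psi+YAW)
    env.movel(P,F,rate) if how=='l' else env.reach(P,F)
def arc(th,De=.048,lag=.10,off=0.,dx=0.):
    n=np.array([-np.sin(th),np.cos(th)]);t=np.array([np.cos(th),np.sin(th)]);ps=th-lag
    nt=np.array([-np.sin(ps),np.cos(ps)]);tt=np.array([np.cos(ps),np.sin(ps)])
    return POST+n*(.108+off)-t*De+nt*.010-tt*.018, ps
def red(name):
    p,d,K,R,e=cam(name); P=cloud(d,K,R,e); h=cv2.cvtColor(p,cv2.COLOR_RGB2HSV); q=w2n(P)
    m=((h[...,0]<7)|(h[...,0]>174))&(h[...,1]>115)&(h[...,2]>45)&(P[...,2]>.008)&(P[...,2]<.05)&(q[...,0]>-.17)&(q[...,0]<.06)&(q[...,1]>-.02)&(q[...,1]<.26)
    q=q[m]; 
    if len(q)<8: return len(q),None
    c=np.median(q,0); u=np.linalg.svd(q-c)[2][0]; s=(q-c)@u; lo,hi=np.percentile(s,[1,99])
    ang=np.arctan2(u[1],u[0]); ang=(ang+np.pi/4)%np.pi-np.pi/4
    return len(q),np.round(c+u*(lo+hi)/2,4),round(hi-lo,4),round(ang,3)
def st(): 
    s=env.sense(); return round(s['t'],2),np.round(w2n(s['ee_pos']),4),round(s['ee_pos'][2],4),np.round(s['wrist_force'],2)
E
python3 - <<'E'
from h import *
for c in ['scene','top','wrist']: print(c,red(c))
effector.grasp(5)
xy,ps=arc(-.088,off=.07); print(n2w(xy))
tool(xy,ps,z=.12,how='j'); tool(xy,ps,.1); print(st(),env.sense()['joint_positions'],env.sense()['gripper_width'])
for c in ['scene','top']: print(c,red(c))
p=viewer.read_camera('scene')[0]; cv2.imwrite('pics/s2.png',cv2.resize(p[170:330,180:440,::-1],None,fx=3,fy=3))
# check whole path IK
q=None
for th in np.linspace(-.088,1.57,8):
    xy,ps=arc(th); print(round(th,2),np.round(solver.inverse_kinematics(np.r_[n2w(xy),Z],rot(np.pi/2+ps+YAW)),2))
E
```

```text
scene (74, array([-0.0347,  0.1724]), np.float64(0.0874), np.float64(-0.1))
top (0, None)
wrist (814, array([-0.0335,  0.1726]), np.float64(0.0936), np.float64(-0.068))
[0.59601894 0.23661526]
(7.73, array([-0.0374,  0.3279]), np.float64(0.0227), array([-0.37,  0.23,  0.57])) [-0.69760511  0.71124345  0.37161071  1.75752484 -0.35960388  0.73903924
 -0.40090687] 0.0006413338976952784
scene (86, array([-0.0346,  0.172 ]), np.float64(0.0879), np.float64(-0.104))
top (124, array([-0.0331,  0.1746]), np.float64(0.0899), np.float64(-0.093))
-0.09 [-0.61  0.67  0.37  1.84 -0.36  0.69 -0.3 ]
0.15 [-0.56  0.62  0.31  1.92 -0.3   0.64 -0.09]
0.39 [-0.5   0.58  0.25  1.99 -0.24  0.6   0.12]
0.62 [-0.43  0.55  0.19  2.04 -0.19  0.57  0.35]
0.86 [-0.33  0.52  0.13  2.08 -0.13  0.54  0.58]
1.1 [-0.22  0.51  0.07  2.1  -0.07  0.53  0.82]
1.33 [-0.1   0.51  0.01  2.1  -0.01  0.53  1.07]
1.57 [ 0.01  0.53 -0.06  2.07  0.05  0.54  1.31]
```

View pics/s2.png

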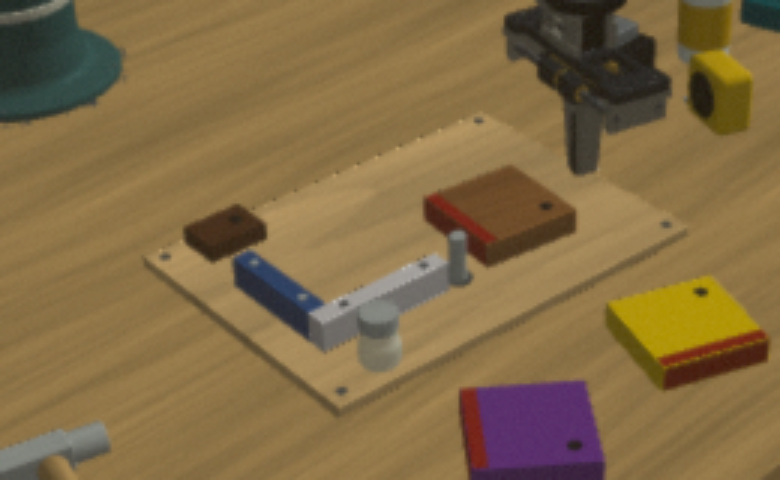

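The scene crop shows the shut fingers at (585,150) behind the blank at (500,210), well clear of everything. The red-edge tracker agrees between cameras, so I start pushing.

Run:
```python
from h import *
for off in (.02,.0): 
    xy,ps=arc(.0,off=off); tool(xy,ps,.05)
print(st(),red('scene'),red('top'))
for th in (.12,.25,.38): xy,ps=arc(th); tool(xy,ps,.03); print(th,st(),red('scene'))
print(red('top'))
```

```text
(9.73, array([-0.0548,  0.2522]), np.float64(0.0221), array([ 0.22,  0.21, -0.04])) (82, array([-0.0198,  0.1443]), np.float64(0.0909), np.float64(0.063)) (111, array([-0.021 ,  0.1482]), np.float64(0.0892), np.float64(0.034))
0.12 (10.53, array([-0.0687,  0.2441]), np.float64(0.022), array([-0.79, -0.33, -0.49])) (92, array([-0.0197,  0.1421]), np.float64(0.0919), np.float64(0.094))
0.25 (11.32, array([-0.0824,  0.2329]), np.float64(0.022), array([ 0.35, -0.6 , -0.31])) (91, array([-0.0163,  0.1408]), np.float64(0.0936), np.float64(0.22))
0.38 (12.11, array([-0.0945,  0.2202]), np.float64(0.022), array([ 0.77,  0.75, -0.32])) (128, array([-0.0132,  0.1376]), np.float64(0.0913), np.float64(0.343))
(116, array([-0.0126,  0.1405]), np.float64(0.0899), np.float64(0.365))
```

```bash
cat >> h.py <<'E'
def rel(r,th=None):
    "post contact and TCP in the blank's frame (along red edge)"
    c,a=r[1],r[3]; t=np.array([np.cos(a),np.sin(a)]);n=np.array([-t[1],t[0]])
    return np.round([(POST+n*.008-c)@t,(w2n(env.sense()['ee_pos'])-c)@t,(w2n(env.sense()['ee_pos'])-c)@n],4)
E
python3 - <<'E'
from h import *
r=red('scene');print(r,rel(r)); De=.048
for th in np.arange(.5,1.05,.1):
    xy,ps=arc(th,De=De,lag=.1); tool(xy,ps,.03); r=red('scene'); k=rel(r); print(round(th,2),De,st(),r,k)
    a=k[1]+.010
    if a<-.036: De=max(.03,De-.006)
    if r[3]>.95 : break
print(red('top'))
p=viewer.read_camera('scene')[0]; cv2.imwrite('pics/s3.png',cv2.resize(p[170:330,180:440,::-1],None,fx=3,fy=3))
E
```

```text
(119, array([-0.0128,  0.1376]), np.float64(0.0904), np.float64(0.368)) [ 0.0196 -0.0466  0.1065]
0.5 0.048 (13.0, array([-0.1042,  0.207 ]), np.float64(0.022), array([-0.51, -0.32, -1.18])) (116, array([-0.0095,  0.1374]), np.float64(0.0922), np.float64(0.486)) [ 0.0152 -0.0512  0.1058]
0.6 0.042 (13.48, array([-0.1062,  0.1987]), np.float64(0.022), array([-0.73,  0.03, -0.34])) (107, array([-0.0042,  0.1362]), np.float64(0.0896), np.float64(0.585)) [ 0.0101 -0.0505  0.1084]
0.7 0.036000000000000004 (13.96, array([-0.1077,  0.1907]), np.float64(0.0219), array([-1.82,  0.85,  0.16])) (103, array([-0.0032,  0.1377]), np.float64(0.0889), np.float64(0.683)) [ 0.0073 -0.0477  0.1071]
0.8 0.030000000000000006 (14.42, array([-0.109 ,  0.1829]), np.float64(0.0218), array([-3.34,  1.86, -0.64])) (110, array([0.0002, 0.1401]), np.float64(0.0919), np.float64(0.729)) [ 0.0026 -0.053   0.1047]
0.9 0.03 (15.04, array([-0.1128,  0.1708]), np.float64(0.022), array([-1.87,  0.48, -0.4 ])) (107, array([-0.0024,  0.1405]), np.float64(0.091), np.float64(0.881)) [ 0.0021 -0.0469  0.1045]
1.0 0.03 (15.67, array([-0.1154,  0.1584]), np.float64(0.0223), array([-0.42, -0.55, -0.5 ])) (99, array([-0.0018,  0.1402]), np.float64(0.0918), np.float64(0.932)) [ 0.0013 -0.0531  0.102 ]
(116, array([-0.0018,  0.1419]), np.float64(0.0879), np.float64(0.983))
```

View pics/s3.png

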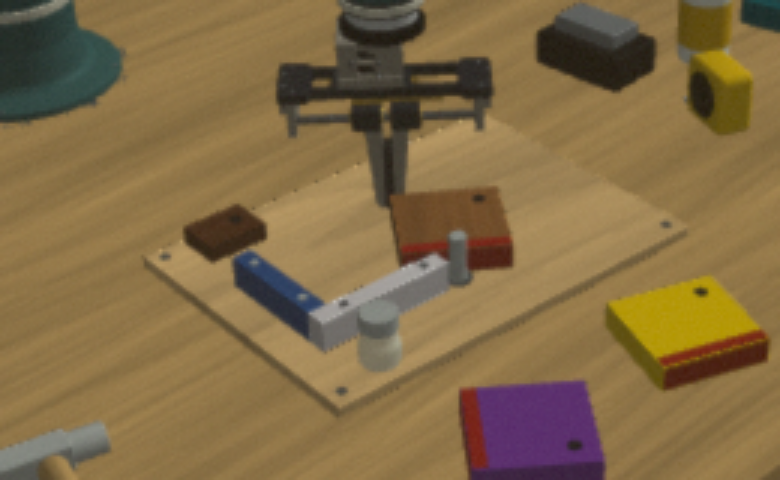

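The blank is at about 55° with the post at (458,255) mid-way along its red edge, and the fingers are near its far-left corner. I continue the swing.

Run:
```python
from h import *
for th,De in ((1.1,.027),(1.2,.026),(1.3,.026),(1.4,.026),(1.5,.026)):
    xy,ps=arc(th,De=De,lag=.1); tool(xy,ps,.03); r=red('scene'); print(th,st(),r,rel(r))
    if np.abs(st()[3]).max()>8 or r[3]>1.5: break
print(red('top'))
```

```text
1.1 (16.3, array([-0.1163,  0.1483]), np.float64(0.0221), array([-0.56, -0.25, -0.14])) (89, array([-0.0022,  0.1398]), np.float64(0.0913), np.float64(1.053)) [ 1.000e-04 -4.910e-02  1.034e-01]
1.2 (16.89, array([-0.1169,  0.1366]), np.float64(0.0221), array([0.39, 0.09, 0.17])) (90, array([-0.0041,  0.1409]), np.float64(0.0907), np.float64(1.16)) [-0.0016 -0.0491  0.1017]
1.3 (17.52, array([-0.1168,  0.1239]), np.float64(0.022), array([ 0.8 , -0.49,  0.99])) (83, array([-0.002 ,  0.1411]), np.float64(0.0901), np.float64(1.226)) [-0.0036 -0.055   0.1022]
1.4 (18.14, array([-0.1152,  0.1113]), np.float64(0.022), array([-0.24, -0.02,  0.46])) (87, array([-0.0033,  0.1391]), np.float64(0.09), np.float64(1.313)) [-0.0025 -0.0554  0.1011]
1.5 (18.77, array([-0.1126,  0.0987]), np.float64(0.022), array([-0.13,  0.19,  0.42])) (80, array([-0.0052,  0.1397]), np.float64(0.091), np.float64(1.415)) [-0.0043 -0.0571  0.0997]
(124, array([-0.0038,  0.1418]), np.float64(0.0885), np.float64(1.488))
```

Run:
```python
from h import *
xy,ps=arc(1.56,De=.028,lag=.0); tool(xy,ps,.03); r=red('scene'); print(st(),r)
tool(xy-[.03,0],ps,.1); tool(xy-[.03,0],ps,.15,z=.10)
tool([-.05,.225],0,z=.10,how='j'); tool([-.05,.225],0,.15)
print(st(),red('scene'),red('top'))
for y in (.17,.15): tool([-.05,y],0,.04); print(st(),red('scene'),red('top'))
p=viewer.read_camera('scene')[0]; cv2.imwrite('pics/s4.png',cv2.resize(p[170:330,180:440,::-1],None,fx=3,fy=3))
```

```text
(19.39, array([-0.1103,  0.088 ]), np.float64(0.0216), array([-5.17, -0.52,  2.66])) (91, array([-0.0052,  0.1406]), np.float64(0.0882), np.float64(1.488))
(22.58, array([-0.0495,  0.2248]), np.float64(0.0225), array([0.21, 0.92, 0.29])) (88, array([-0.0067,  0.1437]), np.float64(0.0838), np.float64(1.474)) (118, array([-0.0069,  0.1413]), np.float64(0.0907), np.float64(1.58))
(24.21, array([-0.05  ,  0.1702]), np.float64(0.022), array([-0.19, -0.18, -0.37])) (39, array([-0.0111,  0.0996]), np.float64(0.0751), np.float64(1.54)) (76, array([-0.0068,  0.095 ]), np.float64(0.058), np.float64(1.56))
(24.96, array([-0.05  ,  0.1497]), np.float64(0.022), array([ 0.54, -0.37, -0.91])) (50, array([-0.0101,  0.0886]), np.float64(0.0899), np.float64(1.559)) (73, array([-0.0069,  0.0712]), np.float64(0.0544), np.float64(1.56))
```

View pics/s4.png

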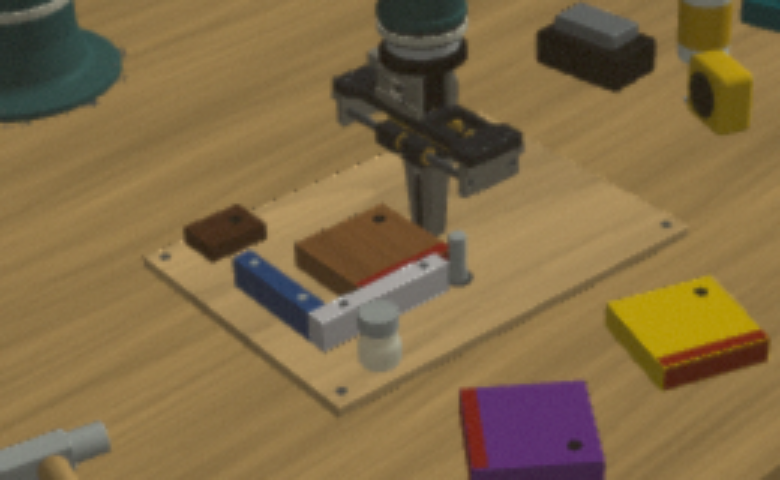

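The blank at (370,250) lies along the fence with its red edge against it, and the fingers are behind it. Next comes the force-guided press on the stop.

```bash
cat >> h.py <<'E'
def force(n=6):
    F=[]
    for _ in range(n): env.pause(.02); F.append(env.sense()['wrist_force'])
    F=np.mean(F,0); return np.r_[F[:2]@A,F[2]]
def press(p0,direc,psi,target=9.,maxd=.03,step=.0005):
    "advance until the reaction along -direc reaches target"
    b=force(10); direc=np.asarray(direc,float); d=0; log=[]; f=0
    while d<maxd:
        d+=step; tool(np.array(p0)+direc*d,psi,.02); f=-(force(4)-b)[:2]@direc; log.append((round(d*1e3,1),round(f,1)))
        if f>14: break
        if f>target: break
    return d,f,log[-12:],b
E
python3 - <<'E'
from h import *
tool([-.05,.118],0,.04); print(st(),red('top'))
d,f,log,b=press([-.05,.118],[0,-1],0); print(d,f,log,b)
env.pause(.5); print(force()-b,st(),red('top'))
E
```

```text
(26.06, array([-0.05  ,  0.1181]), np.float64(0.022), array([-0.15,  0.09,  1.15])) (60, array([-0.0069,  0.0355]), np.float64(0.0457), np.float64(1.582))
0.010500000000000006 9.441183446147779 [(5.0, np.float64(1.1)), (5.5, np.float64(1.1)), (6.0, np.float64(0.2)), (6.5, np.float64(0.5)), (7.0, np.float64(0.6)), (7.5, np.float64(1.5)), (8.0, np.float64(3.4)), (8.5, np.float64(5.5)), (9.0, np.float64(6.2)), (9.5, np.float64(7.1)), (10.0, np.float64(8.0)), (10.5, np.float64(9.4))] [ 0.26159888 -0.2758243  -0.1225888 ]
[ 0.30462274  8.87921819 -1.22525642] (33.52, array([-0.05  ,  0.1105]), np.float64(0.0221), array([ 1.18,  8.1 , -1.51])) (57, array([-0.0076,  0.0255]), np.float64(0.0433), np.float64(1.531))
```

Run:
```python
from h import *
tool([-.05,.140],0,.06); tool([-.05,.140],0,.15,z=.09)
tool([-.132,.055],np.pi/2,z=.09,how='j'); tool([-.132,.052],np.pi/2,.1); print(st(),red('top'),red('scene'))
tool([-.115,.052],np.pi/2,.04)
d,f,log,b=press([-.115,.052],[1,0],np.pi/2); print(d,f,log,b)
env.pause(.5); print(force()-b,st(),red('top'))
```

```text
(37.03, array([-0.1316,  0.0522]), np.float64(0.0223), array([0.26, 0.1 , 0.92])) (118, array([-0.0074,  0.0496]), np.float64(0.0916), np.float64(1.553)) (41, array([-0.011 ,  0.0481]), np.float64(0.0825), np.float64(1.531))
0.008000000000000004 9.936056129574954 [(2.5, np.float64(-0.2)), (3.0, np.float64(-0.4)), (3.5, np.float64(0.0)), (4.0, np.float64(0.4)), (4.5, np.float64(0.6)), (5.0, np.float64(2.7)), (5.5, np.float64(5.1)), (6.0, np.float64(6.2)), (6.5, np.float64(7.2)), (7.0, np.float64(8.1)), (7.5, np.float64(8.8)), (8.0, np.float64(9.9))] [ 0.04427379  0.06599729 -0.24473026]
[-9.71589691  0.12858     6.10093332] (43.54, array([-0.1105,  0.0519]), np.float64(0.0213), array([-9.46,  1.02,  5.91])) (118, array([-0.0073,  0.0497]), np.float64(0.0915), np.float64(1.556))
```

Run:
```python
from h import *
tool([-.132,.052],np.pi/2,.04); tool([-.132,.052],np.pi/2,.15,z=.2)
tool([-.06,-.03],0,z=.24,how='j')
env.pause(.2); p,d,K,R,e=cam('wrist'); np.savez('w5.npz',p=p,d=d,K=K,R=R,e=e); cv2.imwrite('pics/w5.png',p[:,:,::-1]); print(st(),red('top'),red('wrist'),red('scene'))
```

```text
(47.17, array([-0.0601, -0.0298]), np.float64(0.2399), array([0.7 , 0.83, 0.5 ])) (118, array([-0.0072,  0.0497]), np.float64(0.0914), np.float64(1.555)) (1587, array([-0.0081,  0.0501]), np.float64(0.0936), np.float64(1.568)) (41, array([-0.011 ,  0.0476]), np.float64(0.0859), np.float64(1.572))
```

View pics/w5.png

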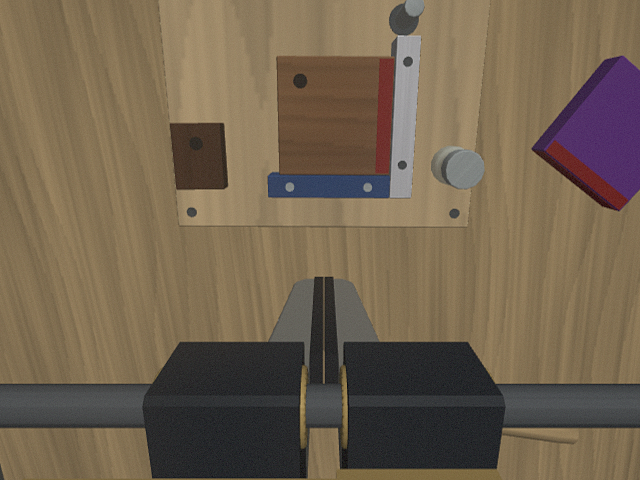

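The blank at (330,115) sits square against the stop at (330,185), and its red edge at (386,115) lies along the fence at (403,115). The offcut and jar are where they were, so I hand in.

Run:
```python
from h import *
print(workorder.finish_job(), env.sense()['t'])
```

```text
the job is handed in; nothing more can be done
the job is handed in; nothing more can be done
```

The job is handed in, though the hand-in returned no verdict: the blank was swung a quarter turn round the post, pressed on the blue stop (about 9 N) and then on the aluminium fence (about 10 N), and the last camera views show it seated square in the corner with its red edge along the fence.

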